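Load the wheel-parts dish and hold it turned, ball centred

ROBOT

A 7-joint arm with a two-finger parallel gripper is mounted at the origin on the work surface. World frame = base frame: x ahead of the robot, y to its left, z up, the work surface at z = 0. Lengths are in m, angles in rad, forces in N, time in s.
With the tool pointing down it reaches from about 0.425 to 0.875 m from the base axis. Payload 4.7 kg.
Tool frame: the origin (TCP) lies where the fingers leave the gripper's body, on its centre line; the fingertips stand manip.tip_reach ahead of it and the grasp point (between the pads) lies 54 mm ahead of it (manip.tip_reach is the distance from the TCP to the fingertips, in m); x points along the fingers, z is the direction in which the jaws open and shut, and the axes are right-handed (so a half turn about x gives the same grasp; the last joint's range is limited). The gripper opens to 85 mm and grips with 20 to 120 N. Pads are 22 mm wide; open, the fingers measure 114 mm over their backs; the gripper's body (76 mm by 85 mm) begins 54 mm behind the grasp point. The pads swing forward as they close: fully open they stand 13 mm farther back than shut.
Start: joints at [1.33, 0.321, -0.07, 1.45, 0.023, 1.371, -0.057], TCP at [0.164, -0.629, 0.304] pointing down, gripper open.
Joint ranges: [-2.86, 2.86], [-0.3, 2.09], [-1.38, 1.24], [0.06, 2.45], [-1.56, 4.7], [0.09, 2.05], [-2.69, 2.69]. Speed limits (rad/s): [2.57, 2.57, 3.14, 3.14, 3.14, 3.14, 3.14].

INTERFACE

Orientations are given as a rotation vector (axis times angle).
In Python, from workcell import manip, viewer gives the robot as it stands. The module is installed in compiled form; this text tells all that it offers.
- The arm moves only by the shell command python3 -m inch 'ROWS' [OPENING] [FORCE]. ROWS is JSON, a list that holds one entry, the list of rows, each a list of 4 numbers: the shift along the tool's x, y, z in cm, then the turn about the tool's x in degrees. In form: [[[dx, dy, dz, turn], ...]]. A call has exactly 5 rows; each row shifts and turns the commanded pose from where the row before left it, along the tool's axes as they then stand; what a row does not reach is not made up. A row lasts 1/8 s, in which the tool goes at most 62.5 mm and 10.7 degrees, less where a joint would pass 70% of its speed; a pose out of reach is approached as far as the arm can. A call with a gripper value outside its range is refused whole. OPENING is the opening, from -1 (shut) to 1 (fully open), set as the call begins (- or left out, the last holds). The fingers move at their own pace and stop on an object; FORCE is the grip in N (left out, the last holds). Time passes only in rows, so rows that do not move let the fingers close, or fill a call up. It gives the time, the measured TCP pose, the force and the opening at its end, in the units of the state.
- manip.sense(): the state, without advancing time (a new reading comes with each control period).
- viewer.capture(name): name is "side" or "top"; returns (picture, depth): 384x512x3 uint8, red, green, blue; 384x512 float32, m along the optical axis (not along the pixel's ray), 0 where there is no reading.
- viewer.calibration(name): a dict with "fovy" (degrees; the focal length in pixels is half the picture's height over the tangent of half this angle, whatever the lens; pixels are square), "cx", "cy" (the principal point, pixels), "xyz" and "attitude" of the camera in the world. Camera axes: x right, y down, z forward; pixel columns grow to the right and rows downward; lengths in m; the calibration is good to about 2 mm. A picture is of the moment at which its call begins. calibration takes no time and is no camera call.
- manip.hand_in(): hands the job in, once; it reports no verdict.
The state is a dict: "time_s": time; "joints": joint angles; "dq": joint speeds; "effort": joint torques, N m; "ee_pos": TCP position; "orientation": TCP orientation; "ft_force": force on the tool from outside, world axes, zero at the start; "torque": the same for the moment, N m; "width": finger opening in m.
Only numpy, scipy, OpenCV 4.12 (cv2) and the standard library are available. Lean on these libraries where they do the work, as an engineer would, in place of code of your own. Each camera call takes 0.05 s, during which the arm holds its last target. There are 200 camera calls.

TASK

Stand the chrome lug nut in the dish's round nest and the square-drive adapter in its square nest, let go of both, then pick the dish up by its arched handle and, once it is well clear of the mat (about 10 cm), turn it a quarter turn in the air so that the nut's end points to the mat's yellow-strip side. Keep the dish level and move smoothly so that the loose steel ball stays inside the red ring in the middle, and leave everything else on the trolley alone. Finish still holding the loaded dish, level, still and raised over the middle of the mat.

Things in the scene. Friction and masses are not known exactly. Their poses are not given: they have to be found in the camera images.
- dish: Loose aluminium dish standing on the mat, 0.3 to 0.6 kg; origin under its centre, z up. Round, 128 mm wide, rim 17 mm high, floor a 5 degree cone. Blue nest blocks (52 x 52 x 16 mm) at its +x side (ROUND nest) and -x side (SQUARE nest), 228 mm overall. Handle arches over it along its y: posts at y +-68 mm, bar 95 mm up. Starts with x within 0.1 rad of the mat's x.
- dish_centre (a point): middle of the dish's floor, 6 mm above the dish's underside (axes as dish); a red ring of 22 mm radius is painted round it
- round_nest (a point): centre of the floor of the round nest: 33 mm wide, 10 mm deep, floor 6 mm above the dish's underside, 88 mm from the dish's centre along its +x (axes as dish)
- square_nest (a point): centre of the floor of the square nest: 28 x 28 mm, sides along the dish's x and y, 10 mm deep, floor 6 mm above the dish's underside, 88 mm from the dish's centre along its -x (axes as dish)
- dish_grip (a point): centre of the black rubber grip on the handle's crossbar, right above the dish's centre, 95 mm above its underside; grip 13 mm wide (across, along the dish's x), 18 mm tall, 80 mm long (along the dish's y); free space on both sides and 40 mm below it down to the ball
- ball_center (a point): centre of the loose steel bearing ball, 28 mm across, 90 g, lying in the middle of the dish; it rolls freely, and runs up the dish's 5 degree floor if the dish is tilted more than that or jerked sideways
- lug_nut: chrome lug nut, standing on its flange, 40 mm tall, 60 to 120 g; origin under its centre. Round flange 30 mm across and 8 mm high, above it a hexagon 21 mm across flats (24 mm across corners) up to the top; two of the six flats face its own +y and -y. Stands to the robot's left or right, the adapter on the other side
- adapter: dark steel square-drive adapter, standing, 44 mm tall, 90 to 170 g; origin under its centre. Square body 24 x 24 mm, 34 mm tall, sides along its own x and y, with a 13 mm square bright stub 10 mm tall on top
- mat: black rubber mat, fixed, 240 mm (its x) by 300 mm (its y), 4 mm thick; origin at the centre of its underside. The dish stands on its middle, within 10 mm
- yellow_strip: yellow strip, fixed, 170 x 18 x 3 mm, along one of the mat's two edges, 128 mm from the mat's centre along the mat's +y or -y; origin at its middle
- white_strip: white strip of the same size along the opposite edge of the mat; only a decoy
- brush: bystander: yellow plastic rim brush, about 270 mm long, lying; leave alone
- torque_wrench: bystander: steel wrench, 260 mm long, lying; leave alone
- grease: bystander: grease can with yellow label, 80 mm across, 70 mm tall; leave alone

How it is judged:
On the way, in this order (a step that is already met when the one before it is completed fails the run):
1. lug nut seated in the round nest and adapter in the square nest, both let go, dish still standing on the mat (distance between lug_nut and round_nest below 0.0045 m and angle between the z axis of each of lug_nut, adapter and the z axis of dish, either way round below 0.12 rad and distance between adapter and square_nest below 0.0045 m and contact force between the fingers and lug_nut below 0.1 N and contact force between the fingers and adapter below 0.1 N and z of dish in the frame of mat below 0.01 m), for 0.2 s.
2. the dish is held by the gripper, level, at least 40 mm above the mat, not yet turned (contact force between the fingers and dish above 1 N and angle between dish's own z axis and vertical below 0.12 rad and z of dish in the frame of mat above 0.044 m and angle between the x axis of dish and the x axis of mat, either way round below 0.5 rad), for 0.05 s.
At the end, for the whole second after the job is handed in: Dish held, still, level within 0.12 rad, underside 50 mm or more above the mat, within 60 mm of its centre, long axis within 0.16 rad of the mat's y, round nest on the yellow side; nut and adapter within 4.5 mm of their nests' floors; ball within 24 mm of the dish's centre (distance between lug_nut and round_nest below 0.0045 m and angle between the z axis of each of lug_nut, adapter and the z axis of dish, either way round below 0.12 rad and distance between adapter and square_nest below 0.0045 m and contact force between the fingers and dish above 1 N and angle between dish's own z axis and vertical below 0.12 rad and z of dish in the frame of mat above 0.054 m and contact force between dish and mat below 0.05 N and angle between the x axis of dish and the y axis of mat, either way round below 0.16 rad and horizontal distance between round_nest and yellow_strip below 0.13 m and horizontal distance between dish and mat below 0.06 m and horizontal distance between ball_center and dish_centre below 0.024 m and linear speed of dish below 0.03 m/s and angular speed of dish below 0.15 rad/s); the arm keeps its last pose, push and grip.
It fails at once if the ball leaves the red ring (its centre more than 25 mm from the dish's centre) (horizontal distance between ball_center and dish_centre above 0.025 m).
It fails at once if the dish is tilted by more than 0.2 rad (angle between dish's own z axis and vertical above 0.2 rad).
It fails at once if the dish is turned while it stands on the mat (z of dish in the frame of mat below 0.012 m and angle between the x axis of dish and the x axis of mat, either way round above 0.35 rad).
It fails at once if a bystander is disturbed (moved by more than 30 mm) (distance of any of brush, torque_wrench, grease from where it was at the start of the episode above 0.03 m).
It also fails if it takes over 72 s, if anything falls off the work surface, if the arm or the gripper's body presses on something with over 40 N, if the wrist force passes 120 N, or if a joint passes its speed limit or range.

## Working session

There is one attempt and no reset: what is moved stays moved. The work goes in short steps, Python scripts to look and compute and a shell command to move; the robot and the scene stay as the last step left them, time stands still between calls to the robot, and variables do not carry over. Pictures are saved under pics/ and viewed, about 8 in all and at most 12, crops included, and the job is handed in when it is done.

```bash
mkdir -p pics; ls; python3 - <<'E'
from workcell import manip, viewer
import cv2,numpy as np
print(manip.sense()); print(manip.tip_reach)
for n in("top","side"):
    p,d=viewer.capture(n); print(n,viewer.calibration(n))
    cv2.imwrite(f"pics/{n}0.png",p[:,:,::-1]); np.save(f"pics/{n}0.npy",d)
E
```

```text
pics
{'time_s': 0.0, 'joints': array([ 1.33014784,  0.32183455, -0.07010195,  1.45165349,  0.02256383,
        1.37081536, -0.05689912]), 'dq': array([ 0.00015998,  0.00051867,  0.0017134 ,  0.00233022,  0.00019084,
       -0.00160397,  0.00069689]), 'effort': array([ 9.39748725e-05, -4.93580747e+01, -3.82363508e-01, -3.14329720e+01,
        1.29789850e-02,  1.13120733e-02,  1.59691388e-05]), 'ee_pos': array([ 0.16368039, -0.6286443 ,  0.30282679]), 'orientation': array([ 1.02065884,  1.32061629, -1.01877355]), 'ft_force': array([-0.4662954 ,  0.63362743,  0.95944501]), 'torque': array([-0.03497412,  0.02114611, -0.00788445]), 'width': 0.08527360231158206}
0.0726
top {'fovy': 53.4638950966379, 'cx': 254.79419096800692, 'cy': 194.16360538160362, 'xyz': array([ 0.56679409, -0.00776282,  1.17173194]), 'attitude': array([-2.16270669,  2.20249979, -0.03935394])}
side {'fovy': 45.97692892001669, 'cx': 257.3712875832659, 'cy': 194.59380660373822, 'xyz': array([0.15551282, 0.48706459, 0.77578867]), 'attitude': array([-1.04196883,  2.44410259, -1.0154012 ])}
```

View pics/top0.png

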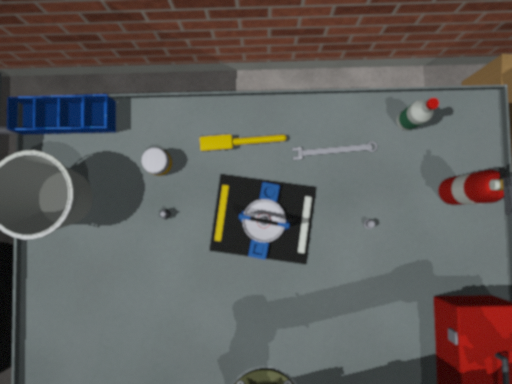

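View pics/side0.png

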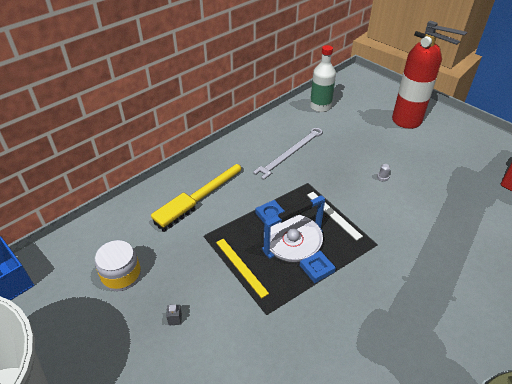

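Top view: the adapter is at about (166,213), the nut at (372,222), the dish at about (263,219) and the yellow strip on the left (+y). Next I'll look closer.

```bash
cat > h.py <<'E'
import numpy as np, cv2
from scipy.spatial.transform import Rotation as R
from workcell import manip, viewer
def cam(n):
    c=viewer.calibration(n); f=192/np.tan(np.radians(c["fovy"])/2)
    return f,c["cx"],c["cy"],np.array(c["xyz"]),R.from_rotvec(c["attitude"]).as_matrix()
def pz(n,u,v,z):  # pixel on plane z
    f,cx,cy,t,M=cam(n); r=M@np.array([(u-cx)/f,(v-cy)/f,1]); return t+r*(z-t[2])/r[2]
def proj(n,P):
    f,cx,cy,t,M=cam(n); q=(np.atleast_2d(P)-t)@M; return np.c_[q[:,0]/q[:,2]*f+cx,q[:,1]/q[:,2]*f+cy]
def cloud(n,d):
    f,cx,cy,t,M=cam(n); v,u=np.indices(d.shape)
    return np.dstack([(u-cx)/f*d,(v-cy)/f*d,d])@M.T+t
def crop(img,x,y,w,h,s):
    return cv2.resize(img[y:y+h,x:x+w],None,fx=s,fy=s,interpolation=cv2.INTER_CUBIC)
E
python3 - <<'E'
from h import *
t=cv2.imread("pics/top0.png");s=cv2.imread("pics/side0.png")
a=np.hstack([crop(t,205,170,120,100,3),crop(s,235,190,110,100,3)])[:, :690]
b=np.hstack([crop(t,150,195,37,37,6),crop(t,355,203,37,37,6),crop(s,155,295,37,37,6)])
b=np.pad(b,((0,0),(0,a.shape[1]-b.shape[1]),(0,0)))
cv2.imwrite("pics/m.png",np.vstack([a,b]))
for n in("top","side"):
    d=np.load(f"pics/{n}0.npy"); C=cloud(n,d); 
    for nm,(u,v,r) in dict(top=dict(ad=(166,213,16),nut=(372,222,16)),side=dict(ad=(174,314,16),nut=(384,172,14)))[n].items():
        p=C[v-r:v+r,u-r:u+r].reshape(-1,3); g=np.median(p[:,2]); q=p[p[:,2]>0.02]
        print(n,nm,"ground",g.round(4),len(q),q.mean(0).round(4),q.min(0).round(4),q.max(0).round(4))
    m=(C[:,:,2]>0.085)&(C[:,:,2]<.13)&(abs(C[:,:,0]-.5)<.08)&(abs(C[:,:,1])<.1)
    q=C[m]; print(n,"bar",len(q)); 
    if len(q)>5: print(q.mean(0),q.min(0),q.max(0),np.linalg.svd(q[:,:2]-q[:,:2].mean(0),full_matrices=False)[2][0])
    print(np.unravel_index(0,(1,1)) if 0 else "")
E
```

```text
top ad ground 0.0001 78 [0.5763 0.274  0.093 ] [ 0.562  -0.0078  0.0203] [0.5922 0.3068 1.1717]
top nut ground 0.0003 61 [ 0.5392 -0.2981  0.1293] [ 0.5247 -0.3359  0.0212] [ 0.5668 -0.0078  1.1717]
top bar 232
[ 0.55212559 -0.00869014  0.10543787] [ 0.53111087 -0.07758409  0.09627959] [0.57272614 0.06192574 0.11162248] [0.21373986 0.97689061]

side ad ground 0.0004 208 [0.5731 0.2948 0.0379] [0.1555 0.2764 0.02  ] [0.5957 0.4871 0.7758]
side nut ground 0.0004 92 [ 0.5164 -0.2768  0.0733] [ 0.1555 -0.3367  0.0207] [0.5507 0.4871 0.7758]
side bar 561
[ 0.55286819 -0.0028931   0.10189844] [ 0.53214161 -0.07790514  0.08535564] [0.57607753 0.06296445 0.11066935] [0.21450556 0.97672277]
```

View pics/m.png

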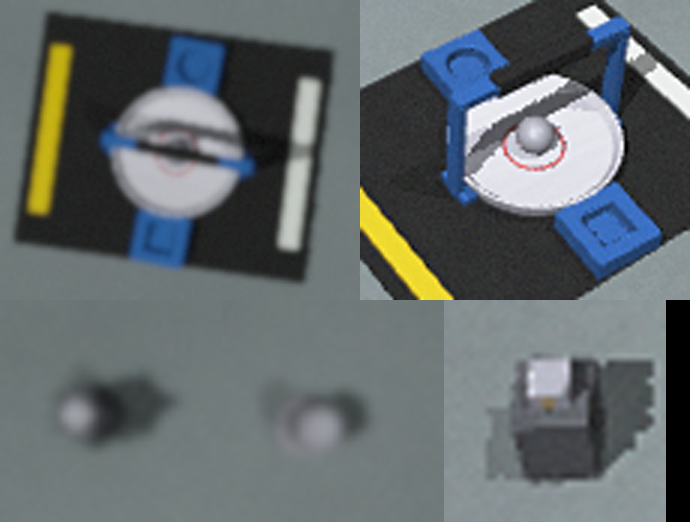

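```bash
python3 - <<'E'
from h import *
for n in("top","side"):
    img=cv2.imread(f"pics/{n}0.png").astype(int); C=cloud(n,np.load(f"pics/{n}0.npy"))
    B,G,Rr=img[:,:,0],img[:,:,1],img[:,:,2]; blue=(B>Rr*1.6)&(B>60)
    Z=C[:,:,2]
    yaw=-.215;ex=np.array([np.cos(yaw),np.sin(yaw)]);ey=np.array([-ex[1],ex[0]]);c=np.array([.552,-.0075])
    L=(C[:,:,:2]-c)@np.c_[ex,ey]
    for nm,s in(("round",1),("sq",-1)):
        m=blue&(Z>.016)&(Z<.025)&(s*L[:,:,0]>.055)&(s*L[:,:,0]<.13)&(abs(L[:,:,1])<.05)
        r=cv2.minAreaRect(C[m][:,:2].astype(np.float32)); q=C[m]
        l=L[m]; print(n,nm,m.sum(),"rect",np.round(r[0],4),np.round(r[1],4),round(r[2],1),"z",np.median(q[:,2]).round(4),"L",l.min(0).round(4),l.max(0).round(4))
        m2=(Z<.014)&(Z>.006)&(np.hypot(L[:,:,0]-s*.088,L[:,:,1])<.018); print("  floor",m2.sum(),C[m2].mean(0).round(4) if m2.any() else 0)
    ye=(Rr>150)&(G>130)&(B<90)&(abs(C[:,:,1]-.12)<.06)&(abs(C[:,:,0]-.54)<.12)
    w=(Rr>170)&(B>170)&(abs(C[:,:,1]+.13)<.04)&(abs(C[:,:,0]-.54)<.12)
    for k,m in(("yel",ye),("wht",w)):
        r=cv2.minAreaRect(C[m][:,:2].astype(np.float32)); print(n,k,m.sum(),r)
    for nm,(x,y),zs in(("ad",(.577,.292),[(.028,.038),(.0405,.06)]),("nut",(.537,-.315),[(.012,.035),(.037,.06)])):
        for a,b in zs:
            m=(np.hypot(C[:,:,0]-x,C[:,:,1]-y)<.03)&(Z>a)&(Z<b); q=C[m]
            if len(q)>3:
                r=cv2.minAreaRect(q[:,:2].astype(np.float32)); print(n,nm,a,len(q),q.mean(0).round(4),q.min(0).round(4),q.max(0).round(4),"rect",np.round(r[0],4),np.round(r[1],4),round(r[2]))
t=cv2.imread("pics/top0.png");s=cv2.imread("pics/side0.png")
cv2.imwrite("pics/m2.png",np.hstack([crop(s,158,298,32,32,12),crop(s,368,157,32,32,12)]))
E
```

```text
top round 172 rect [ 0.6391 -0.0271] [0.0516 0.0494] 77.7 z 0.0199 L [ 0.0646 -0.0263] [0.114  0.0253]
  floor 85 [ 0.6384 -0.0276  0.01  ]
top sq 185 rect [0.466  0.0098] [0.0513 0.0497] 77.5 z 0.0201 L [-0.1125 -0.0271] [-0.0628  0.0242]
  floor 82 [0.465  0.0101 0.0095]
top yel 323 ((0.5782433748245239, 0.12010146677494049), (0.018226459622383118, 0.167453333735466), 81.00215911865234)
top wht 227 ((0.539443850517273, -0.1336056888103485), (0.015233077108860016, 0.1645907461643219), 81.21562957763672)
top ad 0.028 48 [0.5766 0.2896 0.0332] [0.5621 0.2758 0.0285] [0.5922 0.3068 0.0363] rect [0.5775 0.2904] [0.0237 0.0236] 46
top ad 0.0405 15 [0.5769 0.291  0.0443] [0.5711 0.2854 0.0419] [0.583  0.2977 0.0494] rect [0.5766 0.2905] [0.0114 0.0128] 47
top nut 0.012 20 [ 0.5384 -0.3197  0.027 ] [ 0.5247 -0.3359  0.0153] [ 0.5484 -0.3149  0.0349] rect [ 0.538  -0.3231] [0.0176 0.0205] 60
top nut 0.037 35 [ 0.5362 -0.3262  0.0395] [ 0.525  -0.335   0.0371] [ 0.5457 -0.3166  0.0436] rect [ 0.5357 -0.3267] [0.019  0.0192] 56
side round 234 rect [ 0.6441 -0.0268] [0.0546 0.0469] 80.9 z 0.01
[... 280 characters left out ...]
8780918, 0.1659536063671112), 80.69794464111328)
side wht 317 ((0.5406794548034668, -0.13222092390060425), (0.021209251135587692, 0.17104670405387878), 80.17903900146484)
side ad 0.028 116 [0.575  0.2943 0.0333] [0.5626 0.2773 0.028 ] [0.5957 0.3081 0.0379] rect [0.5786 0.2922] [0.0238 0.0246] 49
side ad 0.0405 45 [0.5786 0.2923 0.0436] [0.5702 0.2838 0.0411] [0.5855 0.2994 0.0458] rect [0.5791 0.292 ] [0.0113 0.0142] 55
side nut 0.012 68 [ 0.5354 -0.3184  0.0238] [ 0.5264 -0.3279  0.0123] [ 0.5496 -0.3097  0.0349] rect [ 0.5367 -0.3178] [0.0224 0.0155] 15
side nut 0.037 33 [ 0.5374 -0.3232  0.0391] [ 0.5288 -0.3331  0.0372] [ 0.5473 -0.3125  0.0418] rect [ 0.537  -0.3221] [0.0173 0.0207] 42
```

View pics/m2.png

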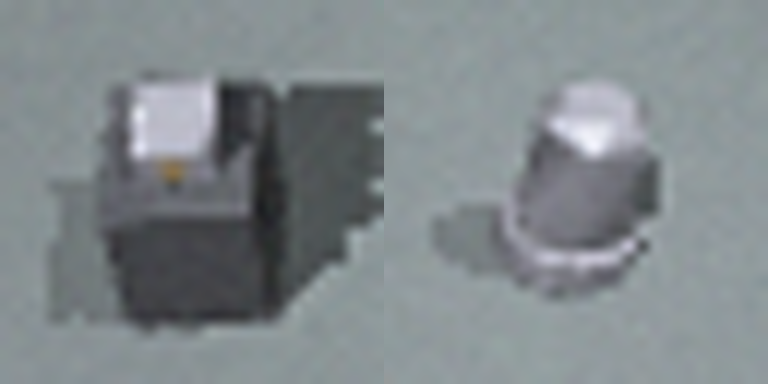

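```bash
cat >> h.py <<'E'
def pose():
    s=manip.sense(); return np.array(s["ee_pos"]),R.from_rotvec(s["orientation"]),s
def jyaw(r): z=r.apply([0,0,1]); return np.arctan2(z[1],z[0])
def plan(x,y,z,yaw=None,n=5,cmd=None):
    p,r,s=pose(); 
    if cmd is not None: p=np.array(cmd)
    M=r.as_matrix(); d=0 if yaw is None else (yaw-jyaw(r)+np.pi/2)%np.pi-np.pi/2
    turn=-d if M[2,0]<0 else d
    D=np.array([x,y,z])-p
    print("pos",p.round(4),"yaw",jyaw(r).round(3),"tilt",np.degrees(np.arccos(-M[2,0])).round(2),"j7",s["joints"][6].round(2),"w",s["width"].round(4),"F",s["ft_force"].round(1),"t",round(s["time_s"],2))
    for i in range(n):
        Mi=M@R.from_rotvec([turn*i/n,0,0]).as_matrix()
        print((Mi.T@D/n*100).round(2),round(np.degrees(turn)/n,2))
E
python3 - <<'E'
from h import *
M=pose()[1].as_matrix(); print(M.round(3))
f=lambda U,z:np.array([pz("side",158+u/12,298+v/12,z)[:2] for u,v in U])
a=f([(106,212),(250,214),(277,95)],.034); b=f([(122,322),(268,320)],0)
print(a.round(4),b.round(4),np.degrees(np.arctan2(*(a[1]-a[0])[::-1])),np.degrees(np.arctan2(*(a[2]-a[1])[::-1])),np.degrees(np.arctan2(*(b[1]-b[0])[::-1])))
print("stub",f([(130,80),(215,80),(215,158),(130,158)],.044).round(4))
E
```

```text
[[-0.001  0.968  0.252]
 [ 0.002  0.252 -0.968]
 [-1.    -0.    -0.002]]
[[0.5769 0.3067]
 [0.5614 0.2911]
 [0.5751 0.2756]] [[0.5787 0.308 ]
 [0.5632 0.2913]] -134.6688787572349 -48.52451599847293 -132.92332666777892
stub [[0.5871 0.2931]
 [0.5781 0.2838]
 [0.5673 0.2918]
 [0.5762 0.3011]]
```

```bash
python3 -c "
from h import *
plan(.5368,-.3245,.16,None,10)"; python3 -m inch --help | head -5
```

```text
Traceback (most recent call last):
  File "h.py", line 25, in plan
    print("pos",p.round(4),"yaw",jyaw(r).round(3),"tilt",np.degrees(np.arccos(-M[2,0])).round(2),"j7",s["joints"][6].round(2),"w",s["width"].round(4),"F",s["ft_force"].round(1),"t",round(s["time_s"],2))
                                                                                                                                  ^^^^^^^^^^^^^^^^
AttributeError: 'float' object has no attribute 'round'
invalid input: not JSON, or not a number
```

```bash
sed -i 's/s\["width"\].round(4)/round(float(s["width"]),4)/' h.py; python3 -c "
from h import *
plan(.5368,-.3245,.16,None,10)"
```

```text
pos [ 0.1637 -0.6287  0.3029] yaw -1.316 tilt 0.1 j7 -0.06 w 0.0849 F [-0.7  0.1 -0.4] t 0.1
[ 1.43  4.38 -2.  ] 0.0
[ 1.43  4.38 -2.  ] 0.0
[ 1.43  4.38 -2.  ] 0.0
[ 1.43  4.38 -2.  ] 0.0
[ 1.43  4.38 -2.  ] 0.0
[ 1.43  4.38 -2.  ] 0.0
[ 1.43  4.38 -2.  ] 0.0
[ 1.43  4.38 -2.  ] 0.0
[ 1.43  4.38 -2.  ] 0.0
[ 1.43  4.38 -2.  ] 0.0
```

```bash
python3 -m inch '[[[1,2.2,-1,0],[1.4,4.4,-2,0],[1.4,4.4,-2,0],[1.4,4.4,-2,0],[1.4,4.4,-2,0]]]' 1 30; python3 -m inch '[[[1.4,4.4,-2,0],[1.4,4.4,-2,0],[1.4,4.4,-2,0],[1.4,4.4,-2,0],[1.4,4.4,-2,0]]]'; python3 -m inch '[[[0.7,2.2,-1,0],[0,0,0,0],[0,0,0,0],[0,0,0,0],[0,0,0,0]]]';python3 -c "
from h import *
plan(.5368,-.3245,.0866,None,5)"
```

```text
time_s: 0.72
ee_pos: [0.3336, -0.4907, 0.2371]
orientation: [1.02, 1.32, -1.02]
ft_force: [0.3, -0.1, 0.0]
width: 0.0854
time_s: 1.35
ee_pos: [0.5212, -0.3387, 0.1671]
orientation: [1.019, 1.319, -1.02]
ft_force: [-0.5, -1.1, 0.2]
width: 0.0851
time_s: 1.98
ee_pos: [0.5384, -0.3259, 0.1613]
orientation: [1.02, 1.318, -1.021]
ft_force: [0.1, 0.2, -0.7]
width: 0.0853
pos [ 0.5384 -0.3259  0.1613] yaw -1.318 tilt 0.05 j7 -0.92 w 0.0853 F [ 0.1  0.2 -0.7] t 1.98
[ 1.49 -0.02 -0.04] 0.0
[ 1.49 -0.02 -0.04] 0.0
[ 1.49 -0.02 -0.04] 0.0
[ 1.49 -0.02 -0.04] 0.0
[ 1.49 -0.02 -0.04] 0.0
```

```bash
python3 -m inch '[[[1.5,0,0,0],[1.5,0,-0.1,0],[1.5,-0.1,-0.1,0],[1.5,0,0,0],[1.5,0,0,0]]]'; python3 -m inch '[[[0,0,0,0],[0,0,0,0],[0,0,0,0],[0,0,0,0],[0,0,0,0]]]' -1 40;python3 -m inch '[[[0,0,0,0],[0,0,0,0],[0,0,0,0],[0,0,0,0],[0,0,0,0]]]';python3 -c "
from h import *
p,d=viewer.capture('side');cv2.imwrite('pics/s1.png',crop(p[:,:,::-1],330,100,110,110,6))"
```

```text
time_s: 2.6
ee_pos: [0.5376, -0.3228, 0.0846]
orientation: [1.019, 1.32, -1.02]
ft_force: [-0.6, 1.0, 0.3]
width: 0.0851
time_s: 3.22
ee_pos: [0.5383, -0.3233, 0.0869]
orientation: [1.019, 1.317, -1.019]
ft_force: [0.2, 0.1, 3.2]
width: 0.0208
time_s: 3.85
ee_pos: [0.5383, -0.3233, 0.0869]
orientation: [1.019, 1.317, -1.019]
ft_force: [0.2, -1.3, 5.1]
width: 0.0209
```

View pics/s1.png

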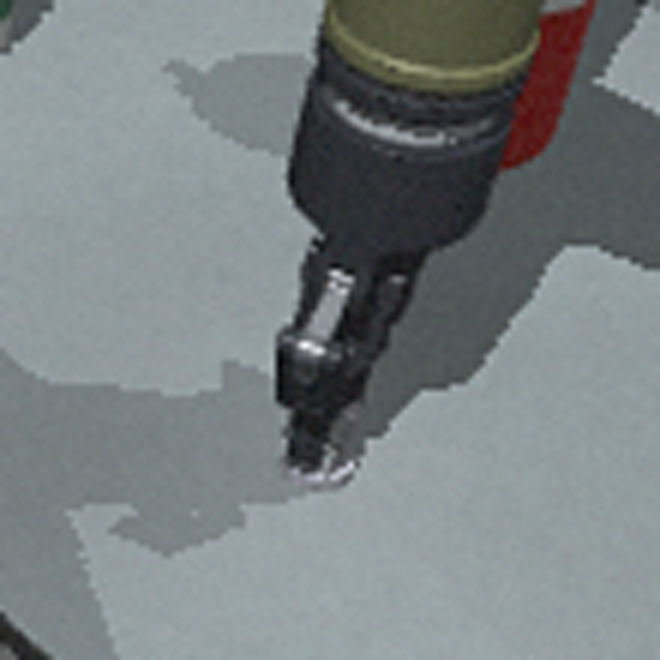

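```bash
python3 -m inch '[[[-2,0,0,0],[-3,0,0,0],[-3,0,0,0],[-2,0,0,0],[0,0,0,0]]]'; python3 -c "
from h import *
plan(.640,-.0267,.19,None,8)"
```

```text
time_s: 4.53
ee_pos: [0.5385, -0.3233, 0.1879]
orientation: [1.019, 1.316, -1.019]
ft_force: [0.6, -0.7, -1.4]
width: 0.0212
pos [ 0.5385 -0.3233  0.1879] yaw -1.316 tilt 0.2 j7 -0.91 w 0.0212 F [ 0.6 -0.7 -1.4] t 4.53
[-0.03  2.16 -3.27] 0.0
[-0.03  2.16 -3.27] 0.0
[-0.03  2.16 -3.27] 0.0
[-0.03  2.16 -3.27] 0.0
[-0.03  2.16 -3.27] 0.0
[-0.03  2.16 -3.27] 0.0
[-0.03  2.16 -3.27] 0.0
[-0.03  2.16 -3.27] 0.0
```

```bash
python3 -m inch '[[[0,1.1,-1.6,0],[0,2.2,-3.3,0],[0,2.2,-3.3,0],[0,2.2,-3.3,0],[0,2.2,-3.3,0]]]'; python3 -m inch '[[[0,2.2,-3.3,0],[0,2.2,-3.3,0],[0,2.2,-3.3,0],[0,0.8,-1.5,0],[0,0,0,0]]]';  python3 -m inch '[[[1.5,0,0,0],[2.5,0,0,0],[2,0,0,0],[1,0,0,0],[0,0,0,0]]]'; python3 -c "
from h import *
plan(.640,-.0267,.12,None,1)
p,d=viewer.capture('side');cv2.imwrite('pics/s2.png',crop(p[:,:,::-1],235,170,80,75,8));cv2.imwrite('pics/s2f.png',p[:,:,::-1])"
```

```text
time_s: 5.15
ee_pos: [0.5958, -0.1513, 0.1841]
orientation: [1.018, 1.323, -1.019]
ft_force: [0.5, -0.3, -1.0]
width: 0.0214
time_s: 5.78
ee_pos: [0.6385, -0.0238, 0.1849]
orientation: [1.017, 1.322, -1.018]
ft_force: [0.1, -1.5, -0.3]
width: 0.0211
time_s: 6.4
ee_pos: [0.6385, -0.0263, 0.1149]
orientation: [1.019, 1.32, -1.021]
ft_force: [-0.8, -0.6, -1.6]
width: 0.021
pos [ 0.6385 -0.0263  0.1149] yaw -1.317 tilt 0.1 j7 -1.48 w 0.021 F [-0.8 -0.6 -1.6] t 6.4
[-0.51  0.13  0.08] 0.0
```

View pics/s2.png

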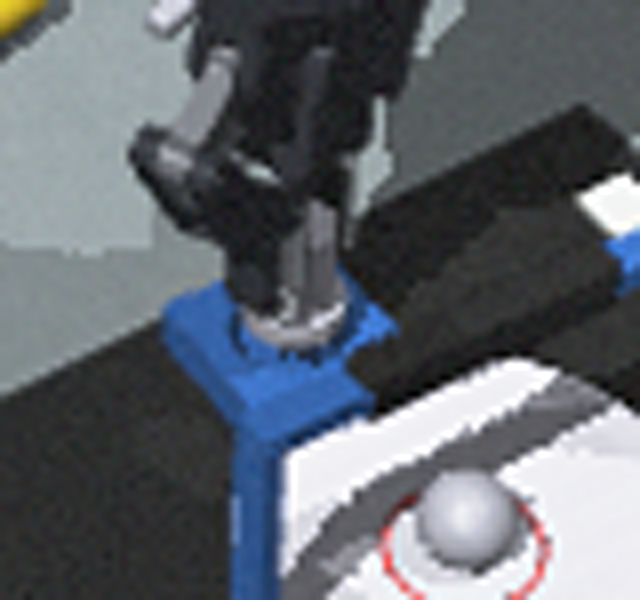

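```bash
python3 - <<'E'
from h import *
def circ(c,r,z): a=np.linspace(0,2*np.pi,60); return np.c_[c[0]+r*np.cos(a),c[1]+r*np.sin(a),0*a+z]
def ov(f,x,y,w,h,s,curves):
    im=crop(cv2.imread(f),x,y,w,h,s)
    for P,col in curves:
        q=((proj("side",P)+.5-[x,y])*s).astype(np.int32); cv2.polylines(im,[q],False,col,1)
    return im
N=(.6385,-.0270); p,_,_=pose(); K=(p[0]-.0013,p[1]-.0003)
a=ov("pics/side0.png",248,190,46,46,8,[(circ(N,.0165,.020),(0,255,255))])
b=ov("pics/s2f.png",248,190,46,46,8,[(circ(K,.015,.028),(0,0,255)),(circ(K,.015,.036),(0,255,0)),(circ(N,.0165,.02),(0,255,255))])
cv2.imwrite("pics/o.png",np.hstack([a,b]))
E
```

```text
(no output)
```

View pics/o.png

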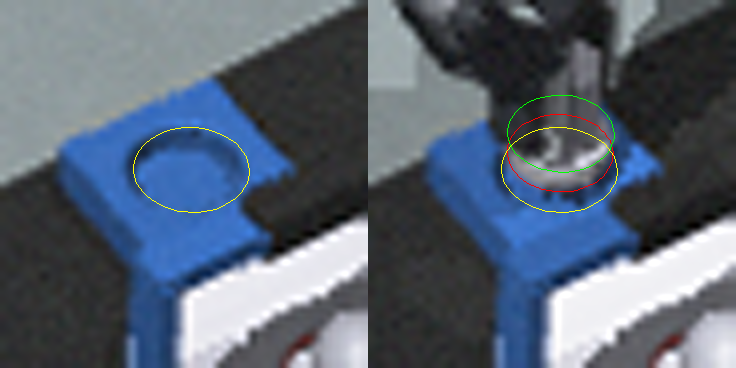

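Overlay: the nest model matches the image (ellipse about x 133–245). The flange, bottom at about (557,191), sits about 1 mm off target, so I'll correct that and lower it.

```bash
python3 -m inch '[[[0,0.12,0.07,0],[0.3,0,0,0],[0.3,0,0,0],[0.2,0,0,0],[0,0,0,0]]]';  python3 -m inch '[[[0.2,0,0,0],[0.2,0,0,0],[0.2,0,0,0],[0.2,0,0,0],[0,0,0,0]]]'; python3 -m inch '[[[0.1,0,0,0],[0.1,0,0,0],[0,0,0,0],[0,0,0,0],[0,0,0,0]]]'
```

```text
time_s: 7.08
ee_pos: [0.6402, -0.0261, 0.1076]
orientation: [1.019, 1.32, -1.02]
ft_force: [-0.3, -0.2, -0.7]
width: 0.0213
time_s: 7.7
ee_pos: [0.6403, -0.0261, 0.0996]
orientation: [1.019, 1.319, -1.02]
ft_force: [-0.5, 0.2, -1.5]
width: 0.0211
time_s: 8.32
ee_pos: [0.6405, -0.0261, 0.0979]
orientation: [1.019, 1.319, -1.019]
ft_force: [0.2, -0.6, -1.0]
width: 0.0209
```

```bash
python3 -m inch '[[[0.1,0,0,0],[0.05,0,0,0],[0,0,0,0],[0,0,0,0],[0,0,0,0]]]';  python3 -m inch '[[[0,0,0,0],[0,0,0,0],[0,0,0,0],[0,0,0,0],[0,0,0,0]]]' 0.1 ; python3 -m inch '[[[-1,0,0,0],[-2,0,0,0],[-3,0,0,0],[-3,0,0,0],[-2,0,0,0]]]'; python3 - <<'E'
from h import *
plan(.5772,.2915,.19,np.radians(-44),9)
C=None
p,d=viewer.capture('side');cv2.imwrite('pics/s3.png',p[:,:,::-1]);C=cloud("side",d);Z=C[:,:,2]
m=(np.hypot(C[:,:,0]-.6385,C[:,:,1]+.027)<.03)&(Z>.046)&(Z<.06);q=C[m];print(len(q),q.mean(0),q.max(0))
E
```

```text
time_s: 8.95
ee_pos: [0.6406, -0.0261, 0.097]
orientation: [1.019, 1.319, -1.019]
ft_force: [-1.6, 0.4, 5.0]
width: 0.0214
time_s: 9.57
ee_pos: [0.6404, -0.0261, 0.0963]
orientation: [1.019, 1.319, -1.02]
ft_force: [0.2, 0.8, 0.3]
width: 0.0469
time_s: 10.2
ee_pos: [0.6413, -0.026, 0.2097]
orientation: [1.02, 1.316, -1.017]
ft_force: [0.0, -0.7, -0.4]
width: 0.0469
pos [ 0.6413 -0.026   0.2097] yaw -1.316 tilt 0.21 j7 -1.45 w 0.0469 F [ 0.  -0.7 -0.4] t 10.2
[ 0.22  0.2  -3.59] -3.49
[ 0.22  0.42 -3.57] -3.49
[ 0.22  0.63 -3.54] -3.49
[ 0.22  0.85 -3.5 ] -3.49
[ 0.22  1.06 -3.44] -3.49
[ 0.22  1.27 -3.37] -3.49
[ 0.22  1.47 -3.28] -3.49
[ 0.22  1.67 -3.19] -3.49
[ 0.22  1.86 -3.08] -3.49
49 [ 0.63875529 -0.0240373   0.04893512] [ 0.64904519 -0.01598965  0.05280047]
```

```bash
python3 -m inch '[[[0.1,0.1,-1.8,0],[0.2,0.2,-3.6,-3.5],[0.2,0.4,-3.6,-3.5],[0.2,0.6,-3.5,-3.5],[0.2,0.8,-3.5,-3.5]]]' 1;  python3 -m inch '[[[0.2,1.1,-3.4,-3.5],[0.2,1.3,-3.4,-3.5],[0.2,1.5,-3.3,-3.5],[0.2,1.7,-3.2,-3.5],[0.2,0.9,-1.6,-3.5]]]' ; python3 -m inch '[[[0,0,0,0],[0,0,0,0],[0,0,0,0],[0,0,0,0],[0,0,0,0]]]'; python3 - <<'E'
from h import *
plan(.5772,.2915,.0866,np.radians(-44),6)
E
```

```text
time_s: 10.88
ee_pos: [0.6061, 0.1359, 0.1969]
orientation: [0.829, 1.408, -0.829]
ft_force: [-0.3, 0.3, -0.3]
width: 0.0853
time_s: 11.5
ee_pos: [0.5732, 0.2964, 0.1871]
orientation: [0.593, 1.49, -0.591]
ft_force: [0.6, 0.4, 0.5]
width: 0.0851
time_s: 12.12
ee_pos: [0.5758, 0.2914, 0.1875]
orientation: [0.6, 1.486, -0.6]
ft_force: [-0.1, -0.6, 0.3]
width: 0.0854
pos [0.5758 0.2914 0.1875] yaw -0.767 tilt 0.02 j7 -1.48 w 0.0854 F [-0.1 -0.6  0.3] t 12.12
[1.68 0.02 0.01] 0.01
[1.68 0.02 0.01] 0.01
[1.68 0.02 0.01] 0.01
[1.68 0.02 0.01] 0.01
[1.68 0.02 0.01] 0.01
[1.68 0.02 0.01] 0.01
```

```bash
python3 -m inch '[[[1,0.1,0.1,0],[2.5,0,0,0],[2.5,0,0,0],[2.5,0,0,0],[1.6,0,0,0]]]'; python3 -m inch '[[[0,0,0,0],[0,0,0,0],[0,0,0,0],[0,0,0,0],[0,0,0,0]]]' -1 40;python3 -m inch '[[[0,0,0,0],[0,0,0,0],[0,0,0,0],[0,0,0,0],[0,0,0,0]]]'; python3 -m inch '[[[-2,0,0,0],[-3,0,0,0],[-3,0,0,0],[-2,0,0,0],[0,0,0,0]]]'; python3 -c "
from h import *
plan(.4665,.0100,.19,-.212,8)"
```

```text
time_s: 12.75
ee_pos: [0.5763, 0.2916, 0.0843]
orientation: [0.598, 1.488, -0.601]
ft_force: [-0.4, -0.3, 1.3]
width: 0.0853
time_s: 13.38
ee_pos: [0.5776, 0.2924, 0.0876]
orientation: [0.6, 1.485, -0.598]
ft_force: [-0.7, 0.9, 5.1]
width: 0.0234
time_s: 14.0
ee_pos: [0.5777, 0.2924, 0.0876]
orientation: [0.6, 1.485, -0.598]
ft_force: [-1.2, -0.3, 5.6]
width: 0.023
time_s: 14.62
ee_pos: [0.5776, 0.2925, 0.1883]
orientation: [0.601, 1.484, -0.597]
ft_force: [-0.6, -0.2, -1.6]
width: 0.0237
pos [0.5776 0.2925 0.1883] yaw -0.766 tilt 0.18 j7 -1.48 w 0.0237 F [-0.6 -0.2 -1.6] t 14.62
[-0.03 -3.51  1.45] -3.97
[-0.03 -3.6   1.2 ] -3.97
[-0.03 -3.67  0.95] -3.97
[-0.03 -3.73  0.69] -3.97
[-0.03 -3.77  0.43] -3.97
[-0.03 -3.79  0.17] -3.97
[-0.03 -3.79 -0.09] -3.97
[-0.03 -3.78 -0.35] -3.97
```

```bash
python3 -m inch '[[[0,-1.7,0.7,0],[0,-3.5,1.5,-4],[0,-3.6,1.2,-4],[0,-3.7,0.9,-4],[0,-3.7,0.7,-4]]]';  python3 -m inch '[[[0,-3.8,0.4,-4],[0,-3.8,0.2,-4],[0,-3.8,-0.1,-4],[0,-2,-0.2,-3.8],[0,0,0,0]]]' ; python3 -m inch '[[[1.5,0,0,0],[2.5,0,0,0],[2,0,0,0],[1,0,0,0],[0,0,0,0]]]'; python3 - <<'E'
from h import *
plan(.4667,.0110,.12,-.212,1)
p,d=viewer.capture('side');cv2.imwrite('pics/s4f.png',p[:,:,::-1])
def sq(c,h,z,yaw):
    a=np.array([[1,1],[1,-1],[-1,-1],[-1,1],[1,1]])*h; r=np.array([[np.cos(yaw),-np.sin(yaw)],[np.sin(yaw),np.cos(yaw)]]); return np.c_[a@r.T+c,np.full(5,z)]
def ov(f,x,y,w,h,s,curves):
    im=crop(cv2.imread(f),x,y,w,h,s)
    for P,col in curves:
        q=((proj("side",P)+.5-[x,y])*s).astype(np.int32); cv2.polylines(im,[q],False,col,1)
    return im
N=(.4665,.0100); p,r,_=pose(); K=p[:2]+[-.0002,-.001];y=jyaw(r);zb=p[2]-.0876
a=ov("pics/s3.png",285,235,60,56,6,[(sq(N,.014,.020,-.212),(0,255,255)),(sq(N,.026,.020,-.212),(0,255,255))])
b=ov("pics/s4f.png",285,235,60,56,6,[(sq(K,.012,zb,y),(0,0,255)),(sq(N,.014,.02,-.212),(0,255,255))])
cv2.imwrite("pics/o2.png",np.hstack([a,b]))
E
```

```text
time_s: 15.25
ee_pos: [0.5129, 0.1308, 0.1846]
orientation: [0.379, 1.54, -0.383]
ft_force: [0.3, 0.9, -1.9]
width: 0.0229
time_s: 15.88
ee_pos: [0.464, 0.0061, 0.1851]
orientation: [0.169, 1.567, -0.171]
ft_force: [-0.1, 0.3, -1.3]
width: 0.0232
time_s: 16.5
ee_pos: [0.4652, 0.0094, 0.1153]
orientation: [0.165, 1.567, -0.164]
ft_force: [-0.3, -0.8, -1.1]
width: 0.0235
pos [0.4652 0.0094 0.1153] yaw -0.21 tilt 0.14 j7 -0.39 w 0.0235 F [-0.3 -0.8 -1.1] t 16.5
[-0.47  0.19  0.12] 0.11
```

View pics/o2.png

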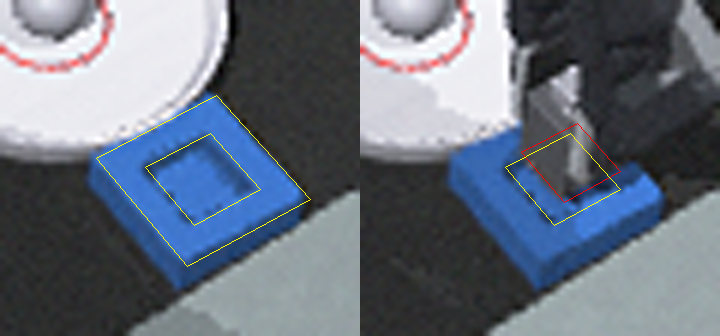

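Left panel: the nest model matches within about 0.5 px. Right panel: the adapter's bottom corner, about (568,200), agrees with the red model, so I'll shift about 2.5 mm and lower.

```bash
python3 -m inch '[[[0,0.22,0.14,0],[0.3,0,0,0],[0.3,0,0,0],[0.2,0,0,0],[0,0,0,0]]]';  python3 -m inch '[[[0.2,0,0,0],[0.2,0,0,0],[0.2,0,0,0],[0.1,0,0,0],[0,0,0,0]]]'; python3 -m inch '[[[0.1,0,0,0],[0.1,0,0,0],[0.1,0,0,0],[0,0,0,0],[0,0,0,0]]]'
```

```text
time_s: 17.18
ee_pos: [0.4674, 0.0103, 0.1082]
orientation: [0.166, 1.565, -0.166]
ft_force: [0.4, -0.2, -1.8]
width: 0.0233
time_s: 17.8
ee_pos: [0.4675, 0.0104, 0.1013]
orientation: [0.166, 1.565, -0.166]
ft_force: [-0.9, -0.3, -1.3]
width: 0.0233
time_s: 18.42
ee_pos: [0.4676, 0.0104, 0.0984]
orientation: [0.166, 1.564, -0.166]
ft_force: [0.2, 0.1, -1.4]
width: 0.0231
```

```bash
python3 -m inch '[[[0.1,0,0,0],[0,0,0,0],[0,0,0,0],[0,0,0,0],[0,0,0,0]]]';  python3 -m inch '[[[0,0,0,0],[0,0,0,0],[0,0,0,0],[0,0,0,0],[0,0,0,0]]]' 0.1 ; python3 -m inch '[[[-1,0,0,0],[-2,0,0,0],[-3,0,0,0],[-3,0,0,0],[-2,0,0,0]]]'; python3 - <<'E'
from h import *
for n in("top","side"):
    p,d=viewer.capture(n);C=cloud(n,d);Z=C[:,:,2]
    cv2.imwrite(f'pics/{n}5.png',p[:,:,::-1])
    for nm,c,zz in(("ad",(.4665,.010),.0475),("nut",(.6385,-.027),.046)):
        m=(np.hypot(C[:,:,0]-c[0],C[:,:,1]-c[1])<.03)&(Z>zz)&(Z<.062);q=C[m];print(n,nm,len(q),q.mean(0).round(4))
    m=(C[:,:,2]>0.09)&(C[:,:,2]<.112)&(abs(C[:,:,0]-.55)<.04)&(abs(C[:,:,1])<.09);q=C[m]
    if len(q)>5: print(n,"bar",len(q),q.mean(0).round(4),q.min(0).round(4),q.max(0).round(4))
plan(.5525,-.0085,.20,-.212,5)
t=cv2.imread("pics/top5.png");s=cv2.imread("pics/side5.png")
cv2.imwrite("pics/m5.png",np.hstack([crop(s,235,175,110,110,5),crop(t,225,160,45,110,5)]))
E
```

```text
time_s: 19.05
ee_pos: [0.4677, 0.0104, 0.0975]
orientation: [0.166, 1.564, -0.166]
ft_force: [-0.7, 0.5, 2.1]
width: 0.0231
time_s: 19.68
ee_pos: [0.4676, 0.0104, 0.0974]
orientation: [0.166, 1.564, -0.166]
ft_force: [-0.4, 0.0, -0.5]
width: 0.0468
time_s: 20.3
ee_pos: [0.4681, 0.0106, 0.2096]
orientation: [0.165, 1.562, -0.166]
ft_force: [-0.0, -0.1, 0.5]
width: 0.0474
top ad 0 [nan nan nan]
top nut 36 [ 0.638  -0.0265  0.0495]
top bar 228 [ 0.5522 -0.0086  0.1056] [ 0.5311 -0.0776  0.0972] [0.5727 0.0619 0.1118]
side ad 47 [0.4685 0.0118 0.0531]
side nut 45 [ 0.6395 -0.0242  0.0493]
side bar 431 [0.5558 0.0111 0.1025] [ 0.5319 -0.0752  0.09  ] [0.5763 0.0631 0.1106]
pos [0.4691 0.0106 0.2102] yaw -0.211 tilt 0.31 j7 -0.31 w 0.047 F [-0.1  0.   0.8] t 20.4
[ 0.21 -0.02  1.71] 0.01
[ 0.21 -0.02  1.71] 0.01
[ 0.21 -0.02  1.71] 0.01
[ 0.21 -0.02  1.71] 0.01
[ 0.21 -0.02  1.71] 0.01<stdin>:6: RuntimeWarning: Mean of empty slice.
  ret = um.true_divide(
```

View pics/m5.png

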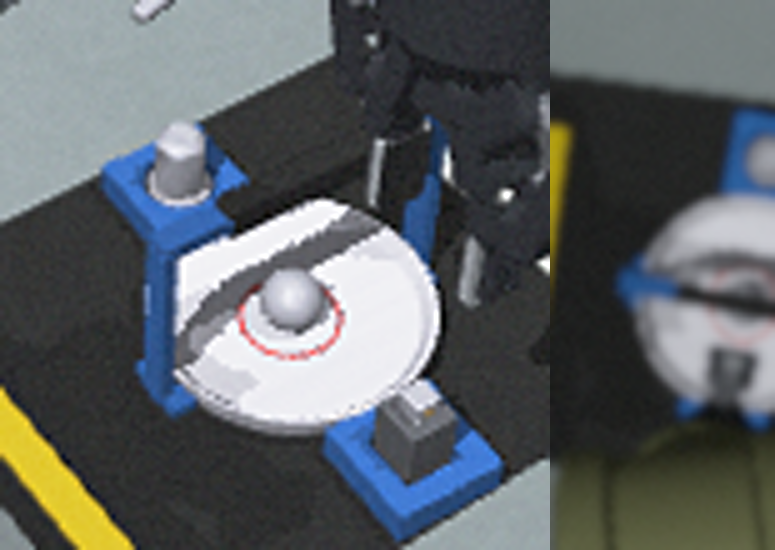

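View: both parts stand seated in their nests, and the ball is inside the red ring at about (292,298). Next I'll grip the handle.

```bash
python3 -m inch '[[[0,0,0.9,0],[0,0,1.7,0],[0,0,1.7,0],[0,0,1.7,0],[0,0,1.7,0]]]';  python3 -m inch '[[[0.5,0,0.8,0],[0.5,0,0,0],[0.5,0,0,0],[0,0,0,0],[0,0,0,0]]]' ;  python3 -c "
from h import *
plan(.5524,-.0086,.152,-.211,3)"
```

```text
time_s: 21.02
ee_pos: [0.5433, -0.006, 0.2057]
orientation: [0.166, 1.567, -0.166]
ft_force: [-0.7, 0.1, 0.3]
width: 0.0468
time_s: 21.65
ee_pos: [0.5505, -0.0074, 0.1926]
orientation: [0.165, 1.564, -0.166]
ft_force: [0.3, 0.3, -0.4]
width: 0.0464
pos [ 0.5505 -0.0074  0.1926] yaw -0.211 tilt 0.03 j7 -0.38 w 0.0464 F [ 0.3  0.3 -0.4] t 21.65
[ 1.35 -0.03  0.07] -0.0
[ 1.35 -0.03  0.07] -0.0
[ 1.35 -0.03  0.07] -0.0
```

```bash
python3 -m inch '[[[1,-0.05,0.1,0],[1,-0.05,0.1,0],[1,0,0,0],[1.05,0,0,0],[0,0,0,0]]]';  python3 -m inch '[[[0,0,0,0],[0,0,0,0],[0,0,0,0],[0,0,0,0],[0,0,0,0]]]' -0.55 20; python3 -m inch '[[[0,0,0,0],[0,0,0,0],[0,0,0,0],[0,0,0,0],[0,0,0,0]]]' -1 20; python3 -m inch '[[[0,0,0,0],[0,0,0,0],[0,0,0,0],[0,0,0,0],[0,0,0,0]]]' -1 70
```

```text
time_s: 22.28
ee_pos: [0.5517, -0.0088, 0.1506]
orientation: [0.166, 1.567, -0.166]
ft_force: [-0.6, 0.7, -0.3]
width: 0.0469
time_s: 22.9
ee_pos: [0.5525, -0.0089, 0.152]
orientation: [0.166, 1.564, -0.166]
ft_force: [0.0, 0.1, 0.3]
width: 0.0191
time_s: 23.52
ee_pos: [0.5526, -0.0088, 0.152]
orientation: [0.166, 1.564, -0.166]
ft_force: [0.3, -0.2, 1.3]
width: 0.0128
time_s: 24.15
ee_pos: [0.5526, -0.0088, 0.1521]
orientation: [0.166, 1.564, -0.166]
ft_force: [0.4, 0.2, 3.7]
width: 0.0123
```

```bash
python3 -m inch '[[[-0.2,0,0,0],[-0.4,0,0,0],[-0.6,0,0,0],[-0.8,0,0,0],[-0.8,0,0,0]]]';  python3 -m inch '[[[-0.8,0,0,0],[-0.8,0,0,0],[-0.8,0,0,0],[-0.8,0,0,0],[-0.8,0,0,0]]]';python3 -m inch '[[[-0.8,0,0,0],[-0.8,0,0,0],[-0.6,0,0,0],[-0.4,0,0,0],[-0.2,0,0,0]]]'; python3 -c "
from h import *
plan(.5589,-.0068,.26,-.152+np.pi/2-.001,5)
p,d=viewer.capture('side');cv2.imwrite('pics/s6.png',crop(p[:,:,::-1],190,90,200,180,3))"
```

```text
time_s: 24.78
ee_pos: [0.5525, -0.0088, 0.1805]
orientation: [0.166, 1.564, -0.166]
ft_force: [0.2, 0.1, -7.1]
width: 0.0117
time_s: 25.4
ee_pos: [0.5524, -0.0088, 0.2204]
orientation: [0.166, 1.564, -0.166]
ft_force: [0.5, -0.7, -6.5]
width: 0.0119
time_s: 26.02
ee_pos: [0.5525, -0.0088, 0.2481]
orientation: [0.166, 1.564, -0.166]
ft_force: [0.7, -0.7, -7.6]
width: 0.0115
pos [ 0.5525 -0.0088  0.2481] yaw -0.211 tilt 0.01 j7 -0.34 w 0.0115 F [ 0.7 -0.7 -7.6] t 26.02
[-0.24  0.07  0.12] 17.33
[-0.24  0.1   0.09] 17.33
[-0.24  0.12  0.06] 17.33
[-0.24  0.13  0.02] 17.33
[-0.24  0.13 -0.02] 17.33
```

View pics/s6.png

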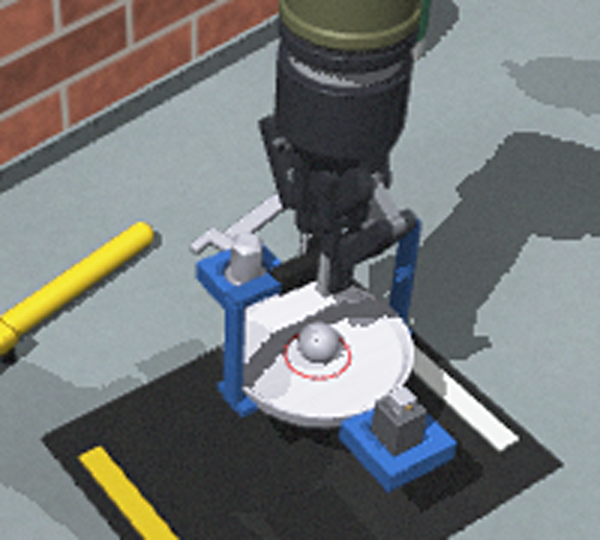

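The dish is level and both parts are seated. The ball, about (320,342), is in the ring and the dish is about 10 cm up. Now the smooth quarter turn, nut end towards +y.

```bash
python3 -m inch '[[[0,0,0,-1],[0,0,0,-2],[0,0,0,-3],[0,0,0,-4],[0,0,0,-4]]]';  python3 -m inch '[[[0,0,0,-4],[0,0,0,-4],[0,0,0,-4],[0,0,0,-4],[0,0,0,-4]]]'; python3 -m inch '[[[0,0,0,-4],[0,0,0,-3],[0,0,0,-2],[0,0,0,-1],[0,0,0,0]]]'; python3 -c "
from h import *
plan(.5525,-.0088,.248,-.152+np.pi/2,1)
p,d=viewer.capture('side');cv2.imwrite('pics/s7.png',crop(p[:,:,::-1],190,90,200,180,3))"
```

```text
time_s: 26.7
ee_pos: [0.5524, -0.0089, 0.2477]
orientation: [-0.029, 1.571, 0.029]
ft_force: [0.2, -0.3, -6.6]
width: 0.0122
time_s: 27.32
ee_pos: [0.5524, -0.0088, 0.2477]
orientation: [-0.303, 1.55, 0.303]
ft_force: [-0.8, 0.4, -6.7]
width: 0.0118
time_s: 27.95
ee_pos: [0.5525, -0.0089, 0.2478]
orientation: [-0.436, 1.527, 0.436]
ft_force: [-0.9, -0.0, -6.8]
width: 0.0119
pos [ 0.5525 -0.0089  0.2478] yaw 0.557 tilt 0.01 j7 0.4 w 0.0119 F [-0.9 -0.  -6.8] t 27.95
[-0.02  0.    0.01] -49.39
```

View pics/s7.png

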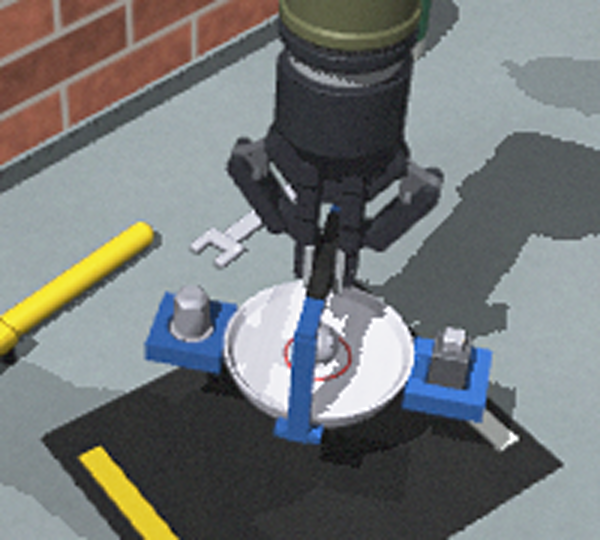

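Correct direction, with the nut end at about (190,320) swinging to the yellow side. 49.4° remain.

```bash
python3 -m inch '[[[0,0,0,-1],[0,0,0,-2],[0,0,0,-3],[0,0,0,-4],[0,0,0,-4]]]';  python3 -m inch '[[[0,0,0,-4],[0,0,0,-4],[0,0,0,-4],[0,0,0,-4],[0,0,0,-4]]]'; python3 -m inch '[[[0,0,0,-4],[0,0,0,-4],[0,0,0,-3],[0,0,0,-2],[0,0,0,-1]]]'; python3 -m inch '[[[0,0,0,-1],[0,0,0,-0.4],[0,0,0,0],[0,0,0,0],[0,0,0,0]]]';python3 -m inch '[[[0,0,0,0],[0,0,0,0],[0,0,0,0],[0,0,0,0],[0,0,0,0]]]'; python3 -c "
from h import *
plan(.5525,-.0088,.248,-.152+np.pi/2,1)
p,d=viewer.capture('side');cv2.imwrite('pics/s8.png',crop(p[:,:,::-1],190,90,200,180,3))
C=cloud('side',d);B,G,Q=[p[:,:,i].astype(int) for i in(2,1,0)]
m=(B>Q*1.6)&(B>60)&(C[:,:,2]>.105)&(C[:,:,2]<.125)&(abs(C[:,:,0]-.555)<.13)&(abs(C[:,:,1])<.15)
for s in(1,-1):
    q=C[m&(s*C[:,:,1]>.06)];print(len(q),np.median(q,0))
"
```

```text
time_s: 28.62
ee_pos: [0.5525, -0.0088, 0.2479]
orientation: [-0.629, 1.478, 0.629]
ft_force: [-0.1, -0.1, -6.4]
width: 0.0119
time_s: 29.25
ee_pos: [0.5524, -0.0088, 0.2479]
orientation: [-0.897, 1.378, 0.897]
ft_force: [-0.1, 0.7, -7.3]
width: 0.0121
time_s: 29.88
ee_pos: [0.5525, -0.0089, 0.2479]
orientation: [-1.079, 1.287, 1.079]
ft_force: [0.5, -0.9, -7.8]
width: 0.0115
time_s: 30.5
ee_pos: [0.5525, -0.0088, 0.2479]
orientation: [-1.097, 1.277, 1.097]
ft_force: [0.2, -0.4, -6.9]
width: 0.0118
time_s: 31.12
ee_pos: [0.5525, -0.0088, 0.2479]
orientation: [-1.097, 1.277, 1.097]
ft_force: [0.3, 0.7, -6.9]
width: 0.0119
pos [ 0.5525 -0.0088  0.2479] yaw 1.419 tilt 0.01 j7 1.24 w 0.0119 F [ 0.3  0.7 -6.9] t 31.12
[-0.01 -0.    0.  ] 0.01
392 [0.55476099 0.09219209 0.11479285]
229 [ 0.52215386 -0.0894013   0.11501129]
```

View pics/s8.png

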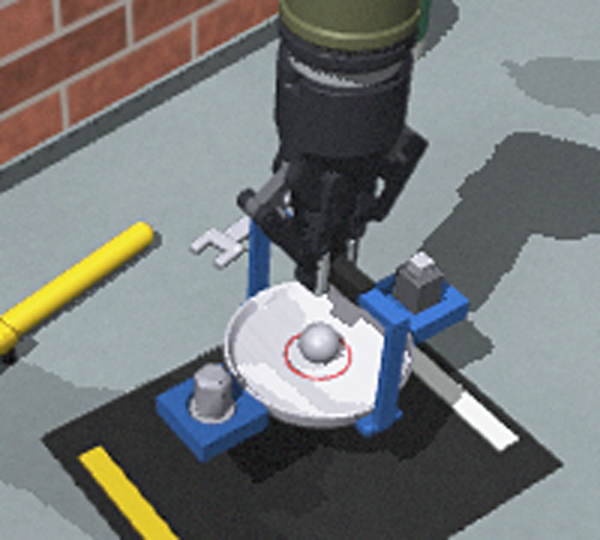

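The nut end, about (212,400), is on the yellow side. Both nest blocks read z = 0.115, so the dish is level, and the ball at about (320,342) is in the ring. Handing in.

```bash
python3 -c "
from workcell import manip
print(manip.hand_in())"
```

```text
the job is handed in; nothing more can be done
None
```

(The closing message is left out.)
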